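# Pop open the socket hatch of a desk connection box

## Task

Somebody wants to plug in at this desk: press the lid of the wide connection box once, near its free front edge, to trip its push-push latch, and take your hand away so that it pops up. Keep off it and watch for two seconds to be sure that it stays open; do not push the popped lid down again. Press with the fingertips only, grasp nothing, and leave the narrow box's lid and the other things on the desk as they are.

Things in the scene. Friction and masses are not known exactly. Their poses are not given: they have to be found in the camera images.
- wide_hatch_press (a point): Press point of the wide hatch: on its top face, centre line, 20 mm in from its free front edge. The hatch is a plain grey flat lid, 120 wide x 100 x 8 thick, hinged along its far edge 80 mm from this point; shut, its top is 61 above the desk, 6 proud of the white frame. Point moves with the hatch: z normal to it, x from front edge to hinge.
- wide_hatch (a joint): Angle of the wide hatch, rad: about 0 (to 0.01) latched shut, negative pushed in (dead stop -0.065 = 5.2 mm down at the press point), 0.6 popped open (stop). Push-push: pushed to the dead stop (about 3 to 4 N at the press point; it lets go from about -0.03 to -0.045) and let go, it springs up by itself within 1 s; pushed less it stays down. Pushed fully down again (8 to 12 N) and let go, it latches.
- wide_box: The wide desk connection box, a low white box with black inside, fixed to the desk, 124 x 140 wide x 55 tall without its lid. Origin at the centre of its underside; z up, x from its front (towards the robot, apart from its yaw) to its hinge side, y along its width.
- narrow_hatch_press (a point): Press point of the narrow hatch: on its top face, centre line, 20 mm in from its free front edge. The hatch is a plain grey flat lid, 70 wide x 100 x 8 thick, hinged along its far edge 80 mm from this point; shut, its top is 61 above the desk, 6 proud of the white frame. Point moves with the hatch: z normal to it, x from front edge to hinge.
- narrow_hatch (a joint): Angle of the narrow hatch, rad: about 0 (to 0.01) latched shut, negative pushed in (dead stop -0.065 = 5.2 mm down at the press point), 0.6 popped open (stop). Push-push: pushed to the dead stop (about 3 to 4 N at the press point; it lets go from about -0.03 to -0.045) and let go, it springs up by itself within 1 s; pushed less it stays down. Pushed fully down again (8 to 12 N) and let go, it latches.
- narrow_box: The narrow desk connection box, a low white box with black inside, fixed to the desk, 124 x 90 wide x 55 tall without its lid. Origin at the centre of its underside; z up, x from its front (towards the robot, apart from its yaw) to its hinge side, y along its width.
- glue_stick: Bystander, loose: a white upright glue stick, 25 across, 82 tall mm. Origin at the centre of its underside, z up.
- stapler: Bystander, loose: a black and steel desk stapler, 34 x 135 x 50 tall mm. Origin at the centre of its underside, z up.
- tape_dispenser: Bystander, loose: a black tape dispenser with a clear roll, 55 x 130 x 79 tall mm. Origin at the centre of its underside, z up.
- mug: Bystander, loose: a white mug, 80 across, with a handle, 92 tall mm. Origin at the centre of its underside, z up.
- hole_punch: Bystander, loose: a dark steel two-hole punch with a black lever, 85 x 110 x 62 tall mm. Origin at the centre of its underside, z up.
- calculator: Bystander, loose: a flat grey calculator, 150 x 95 x 19 mm. Origin at the centre of its underside, z up.
- note_block: Bystander, loose: a white block of note paper, 78 x 78 x 40 mm. Origin at the centre of its underside, z up.
- eraser: Bystander, loose: a dark rubber eraser, 24 x 60 x 14 mm. Origin at the centre of its underside, z up.
Mind the look-alikes: they are no part of the job. What is shaped like the wide_box but blue is not meant.

How it is judged:
On the way, in this order (a step that is already met when the one before it is completed fails the run):
1. the wide hatch is pushed in past its latch point by the fingers (value of joint wide_hatch below -0.012 rad and contact force between the fingers and wide_box above 0.5 N).
2. the wide hatch has popped open and stays so, with nothing of the robot touching its box, for 1.5 s (value of joint wide_hatch above 0.45 rad and not (contact force between the fingers and wide_box above 0.05 N) and not (contact force between the arm and wide_box above 0.05 N)), for 1.5 s.
At the end, for the whole second after the job is handed in: The wide hatch stands open (beyond 0.45 rad) and at rest, the narrow hatch is shut (between -0.02 and 0.03 rad), and every bystander is within 20 mm of where it stood (value of joint wide_hatch above 0.45 rad and velocity of joint wide_hatch between -0.1 and 0.1 rad/s and value of joint narrow_hatch between -0.02 and 0.03 rad and distance of each of glue_stick, stapler, tape_dispenser, mug, hole_punch, calculator, note_block, eraser from where it was at the start of the episode below 0.02 m); the robot touches nothing.
It fails at once if the popped wide hatch is pushed back down (value of joint wide_hatch between 0.1 and 0.4 rad and velocity of joint wide_hatch below -0.15 rad/s).
It fails at once if the narrow hatch is pressed or opened (value of joint narrow_hatch below -0.02 rad or value of joint narrow_hatch above 0.03 rad).
It fails at once if a bystander is shifted, lifted or carried by more than 20 mm, or the glue stick or the mug is knocked over (distance of any of glue_stick, stapler, tape_dispenser, mug, hole_punch, calculator, note_block, eraser from where it was at the start of the episode above 0.02 m or angle between any of glue_stick, mug's own z axis and vertical above 0.5 rad).
It also fails if it takes over 37 s, if anything falls off the work surface, if the arm or the gripper's body presses on something with over 40 N, if the wrist force passes 120 N, or if a joint passes its speed limit or range.

## Robot

A 7-joint arm with a two-finger parallel gripper is mounted at the origin on the work surface. World frame = base frame: x ahead of the robot, y to its left, z up, the work surface at z = 0. Lengths are in m, angles in rad, forces in N, time in s.
With the tool pointing down it reaches from about 0.425 to 0.925 m from the base axis. Payload 6.8 kg.
Tool frame: the origin (TCP) lies on the mounting face of the last link; the fingertips stand 173 mm ahead of it and the grasp point (between the pads) lies 155 mm ahead of it; y points along the fingers, x is the direction in which the jaws open and shut, and the axes are right-handed (so a half turn about y gives the same grasp; the last joint's range is limited). The gripper opens to 85 mm and grips with 20 to 120 N. Pads are 22 mm wide; open, the fingers measure 114 mm over their backs; the gripper's body (76 mm by 85 mm) begins 54 mm behind the grasp point. The pads swing forward as they close: fully open they stand 13 mm farther back than shut.
Start: joints at [-1.354, 0.477, 0.022, 1.555, -0.011, 1.109, -0.083], TCP at [0.215, 0.64, 0.405] pointing down, gripper open.
Joint ranges: [-2.96, 2.96], [-0.34, 2.1], [-1.41, 1.46], [0.24, 2.44], [-1.37, 4.51], [0.17, 1.92], [-2.96, 2.96]. Speed limits (rad/s): [2.39, 2.39, 3.14, 3.14, 3.14, 3.14, 3.14].

## Interface

Orientations are given as a rotation vector (axis times angle).
In Python, from bench import r gives the robot as it stands.
- The arm moves only by the tool step_arm, never from a script. Its arguments are lists of equal length, an entry for each row: "xyz": the shift along the tool's x, y, z scaled (see below), a list of three; "rotation": the turn, a rotation vector about the tool's x, y, z scaled (see below), a list of three. A call has 1 to 20 rows; each row is the pose to reach, as a shift and turn from the pose measured when the call began, along the tool's axes at that moment; what a row does not reach only later rows make up. The controller multiplies each number of a shift by 30 cm and each number of a turn by 90 degrees. A row lasts 1/8 s, in which the tool goes at most 62.5 mm and 10.7 degrees, less where a joint would pass 70% of its speed; a pose out of reach is approached as far as the arm can. A call with a number of a shift or a turn outside -1 to 1 is refused whole. A call with a gripper value outside its range is refused whole. "grip" is the closure, from 0 (fully open) to 1 (shut), set as the call begins (left out, the last holds). The fingers move at their own pace and stop on an object; "force" is the grip in N (left out, the last holds). Time passes only in rows, so rows that repeat a pose let the fingers close. It gives the time, the measured TCP pose, the force and the opening at its end, in the units of the state.
- r.get_obs(): the state, without advancing time (a new reading comes with each control period).
- r.grab_frame(name): name is "scene" or "top"; returns a dict with "pixels" (480x640x3 uint8, red, green, blue), "fx", "fy", "cx", "cy" (pixels), "position" and "attitude" of the camera in the world. Camera axes: x right, y down, z forward; pixel columns grow to the right and rows downward; lengths in m; the calibration is good to about 2 mm. A picture is of the moment at which its call begins. There is no depth.
- r.hand_in(): hands the job in, once; it reports no verdict.
The state is a dict: "clock": time; "joints": joint angles; "qvel": joint speeds; "tau": joint torques, N m; "tcp_pos": TCP position; "orientation": TCP orientation; "contact_force": force on the tool from outside, world axes, zero at the start; "moment": the same for the moment, N m; "grip_width": finger opening in m.
Only numpy, scipy, OpenCV 4.12 (cv2) and the standard library are available. Lean on these libraries where they do the work, as an engineer would, in place of code of your own. Each camera call takes 0.05 s, during which the arm holds its last target.

## Working session

There is one attempt and no reset: what is moved stays moved. The work goes in short steps, Python scripts to look and compute and a tool call to move; the robot and the scene stay as the last step left them, time stands still between calls to the robot, and variables do not carry over. Pictures are saved under pics/ and viewed, and the job is handed in when it is done.

Besides the shell and the picture viewer there is one more tool, called after "Emit:" as name(argument=value, ...) on one line, values as JSON. step_arm: Moves the arm, as the interface text tells. Its arguments: {"type":"object","properties":{"xyz":{"type":"array"},"rotation":{"type":"array"},"grip":{"type":"number"},"force":{"type":"number"}},"required":["xyz","rotation"]}

```bash
mkdir -p pics; ls
python3 - <<'E'
from bench import r
import cv2
o=r.get_obs();print({k:o[k] for k in('clock','joints','tcp_pos','orientation','contact_force','grip_width')})
for n in('scene','top'):
    f=r.grab_frame(n);cv2.imwrite(f'pics/{n}0.png',f['pixels'][:,:,::-1])
    print(n,{k:f[k] for k in f if k!='pixels'})
E
```

```text
pics
{'clock': 0.0, 'joints': array([-1.35409625,  0.47776017,  0.02235006,  1.55645031, -0.01147512,
        1.1093034 , -0.08311203]), 'tcp_pos': array([0.21531685, 0.63944109, 0.4037529 ]), 'orientation': array([-1.34672672, -0.96573878,  0.96798834]), 'contact_force': array([-0.67012168,  0.05740983, -0.491943  ]), 'grip_width': 0.08522482850586566}
scene {'fx': 539.013700035698, 'fy': 539.013700035698, 'cx': 319.56811541165996, 'cy': 243.20474606552557, 'position': array([1.34621427, 0.5399833 , 0.7818942 ]), 'attitude': array([-1.1611441 , -2.20802217,  1.10056092])}
top {'fx': 611.2554621638632, 'fy': 611.2554621638632, 'cx': 319.64745278076265, 'cy': 236.42687105877766, 'position': array([ 0.46407474, -0.0164272 ,  1.38970675]), 'attitude': array([-2.14759785,  2.19644482, -0.08579848])}
```

View pics/scene0.png

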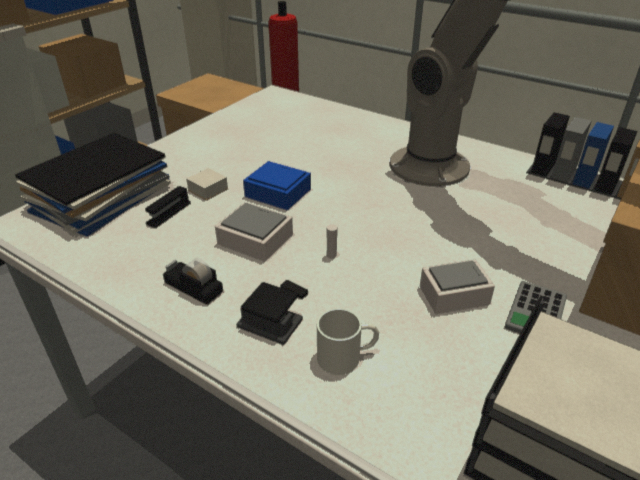

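View pics/top0.png

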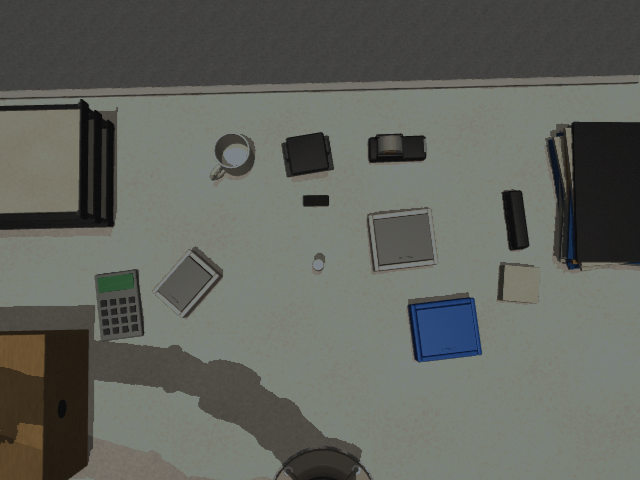

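Run:
```python
from bench import r
from scipy.spatial.transform import Rotation as R
o=r.get_obs();print(o['clock'],R.from_rotvec(o['orientation']).as_matrix().round(3),o['tcp_pos'])
```

```text
0.1 [[ 0.319 -0.    -0.948]
 [ 0.948 -0.002  0.319]
 [-0.002 -1.    -0.   ]] [0.21531906 0.63947683 0.40380823]
```

```bash
cat > h.py <<'E'
import numpy as np,cv2
from scipy.spatial.transform import Rotation as R
def ray(f,uv,z):
    uv=np.atleast_2d(uv).astype(float)
    d=np.c_[(uv[:,0]-f['cx'])/f['fx'],(uv[:,1]-f['cy'])/f['fy'],np.ones(len(uv))]
    d=R.from_rotvec(f['attitude']).apply(d);p=np.array(f['position'])
    return p+d*((z-p[2])/d[:,2])[:,None]
def proj(f,P):
    c=R.from_rotvec(f['attitude']).inv().apply(np.atleast_2d(P)-f['position'])
    return np.c_[c[:,0]/c[:,2]*f['fx']+f['cx'],c[:,1]/c[:,2]*f['fy']+f['cy']]
E
python3 - <<'E'
from bench import r
from h import *
f=r.grab_frame('top');im=f['pixels'][:,:,::-1].copy()
c=im[195:285,355:450];cv2.imwrite('pics/crop_w.png',cv2.resize(c,None,fx=6,fy=6,interpolation=2)[:600])
g=cv2.cvtColor(im,cv2.COLOR_BGR2GRAY)
print(g[215:272:4,368:440:4])
E
```

```text
[[ 64  75 124 127 128 129 129 127 124 115  52  52  77  86  84 116 123 128]
 [ 51 114  48  79  89  85  85  85  85  85  84  84  83  84  84  80 113 127]
 [ 50 123  85  86  86  85  86  86  85  85  85  84  84  84  85  82 114 126]
 [ 53 128  86  86  86  86  86  84  87  85  85  85  84  84  84  84 125 129]
 [ 60 129  85  86  87  85  86  86  86  86  86  85  85  84  85  84 128 127]
 [ 85 128  85  86  86  86  87  86  86  86  87  86  86  85  86  85 128 124]
 [113 127  74  87  86  86  87  87  86  87  86  86  86  86  85  86 124 123]
 [116 121  64  88  88  88  87  86  87  87  87  87  86  85  86  85 122 124]
 [126 106  59  88  88  88  87  88  88  87  86  86  87  86  85  86  88 105]
 [124  57 112  89  88  89  88  88  87  87  88  87  87  87  86  86  77 113]
 [125  45 122  89  89  89  88  89  88  88  86  87  87  87  86  87  88 120]
 [125  52 128  90  89  88  89  88  88  88  88  88  85  85  65  42  53 127]
 [128  61 128  88  89  75  46  40  61 111 124 127 128 128 128 129 126 123]
 [124  83 129 127 129 129 129 127 121 107  63  85 106 112 117 115 113 127]
 [126 111  85  93 112 115 112 126 126 128 127 126 125 128 128 128 127 127]]
```

View pics/crop_w.png

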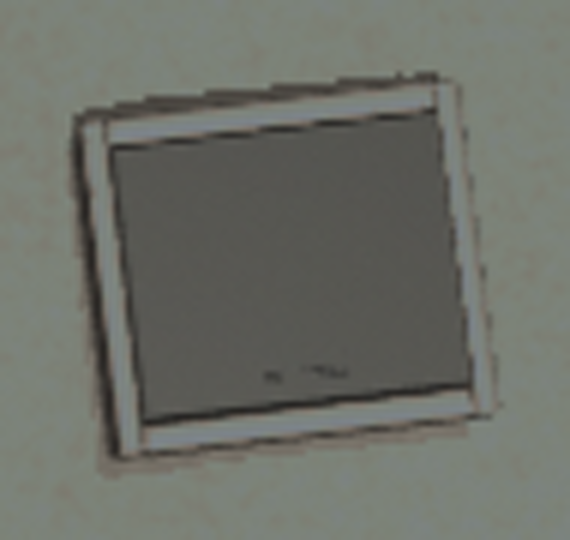

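Candidates in the top view are the white wide box (402,238), the white narrow box (187,282) and the blue look-alike (446,329). I choose (402,238). The crop shows a white frame and a wide plain grey lid, with a small mark near its lower edge, which faces the robot. Next I'll measure it.

Run:
```python
from bench import r
from h import *
f=r.grab_frame('top');im=f['pixels'];g=cv2.cvtColor(im,cv2.COLOR_RGB2GRAY)
m=((g>72)&(g<98)).astype(np.uint8)
box=np.zeros_like(m);box[205:275,360:445]=1
m=cv2.morphologyEx(m*box,cv2.MORPH_OPEN,np.ones((5,5),np.uint8))
cs,_=cv2.findContours(m,cv2.RETR_EXTERNAL,cv2.CHAIN_APPROX_NONE)
c=max(cs,key=cv2.contourArea);P=ray(f,c[:,0,:],0.061)
(ce,sz,a)=cv2.minAreaRect((P[:,:2]*1000).astype(np.float32));print(ce,sz,a)
q=cv2.boxPoints((ce,sz,a));print(q)
q=q/1000
i=np.argsort(q[:,0]);fr=q[i[:2]];bk=q[i[2:]]
fm,bm=fr.mean(0),bk.mean(0);u=(bm-fm)/np.linalg.norm(bm-fm);pp=fm+u*.02
print('front mid',fm,'u',u,'yaw',np.degrees(np.arctan2(u[1],u[0])),'press',pp,np.hypot(*pp))
s=r.grab_frame('scene');i2=s['pixels'][:,:,::-1].copy()
C=[np.r_[p,.061] for p in (*q,pp)]
for uv in proj(s,np.array(C)): cv2.circle(i2,tuple(int(round(v)) for v in uv),2,(0,0,255),1)
cv2.imwrite('pics/s_chk.png',cv2.resize(i2[180:280,190:320],None,fx=5,fy=5))
```

```text
(572.1669921875, -188.28851318359375) (97.68474578857422, 119.05833435058594) 5.293344974517822
[[ 518.041   -133.51917]
 [ 529.0248  -252.06976]
 [ 626.29297 -243.05786]
 [ 615.3092  -124.50726]]
front mid [ 0.52353287 -0.19279447] u [0.9957354  0.09225497] yaw 5.2933474 press [ 0.54344755 -0.19094937] 0.57601815
```

View pics/s_chk.png

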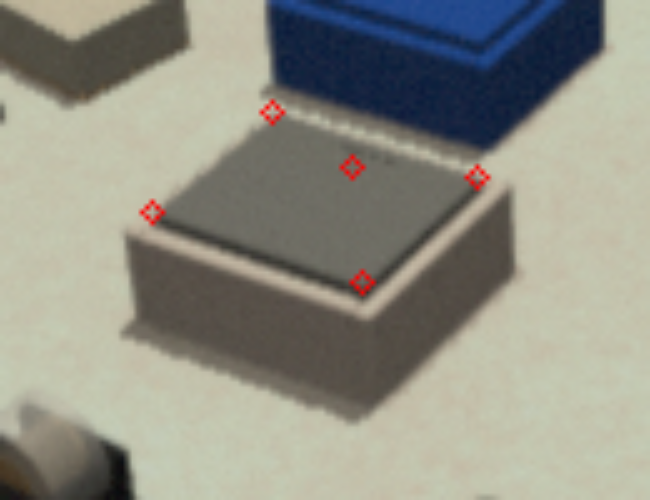

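Emit:
step_arm(xyz=[[0, -0.4, 0], [0, -0.4, 0], [0, -0.4, 0], [-0.38, -0.4, -0.85], [-0.38, -0.4, -0.85], [-0.38, -0.4, -0.85], [-0.38, -0.4, -0.85], [-0.38, -0.4, -0.85], [-0.38, -0.4, -0.85]], rotation=[[0, 0, 0], [0, 0, 0], [0, 0, 0], [0, 0, 0], [0, 0, 0], [0, 0, 0], [0, 0, 0], [0, 0, 0], [0, 0, 0]])

```text
clock: 1.38
tcp_pos: [0.423, 0.4477, 0.5237]
orientation: [-1.35, -0.961, 0.964]
contact_force: [0.1, 1.7, 0.2]
grip_width: 0.0853
```

Emit:
step_arm(xyz=[[-0.86, 0, -0.56], [-0.86, 0, -0.56], [-0.86, 0, -0.56], [-0.86, 0, -0.56], [-0.86, 0, -0.56], [-0.86, 0, -0.56]], rotation=[[0, 0, 0], [0, 0, 0], [0, 0, 0], [0, 0, 0], [0, 0, 0], [0, 0, 0]], grip=1, force=20)

```text
clock: 2.12
tcp_pos: [0.4987, 0.1451, 0.5244]
orientation: [-1.353, -0.956, 0.959]
contact_force: [-0.3, 0.4, -0.4]
grip_width: -0.0001
```

Emit:
step_arm(xyz=[[-1, 0, -0.5], [-1, 0, -0.5], [-1, 0, -0.5], [-1, 0, -0.5], [-1, 0, -0.5], [-1, 0, -0.5], [-1, 0.3, -0.5], [-1, 0.5, -0.5], [-1, 0.5, -0.5], [-1, 0.5, -0.5]], rotation=[[0, 0, 0], [0, 0, 0], [0, 0, 0], [0, 0, 0], [0, 0, 0], [0, 0, 0], [0, 0, 0], [0, 0, 0], [0, 0, 0], [0, 0, 0]])

```text
clock: 3.38
tcp_pos: [0.5411, -0.1854, 0.373]
orientation: [-1.348, -0.955, 0.963]
contact_force: [0.9, 0.5, 0.7]
grip_width: -0.0004
```

Run:
```python
from bench import r
from h import *
o=r.get_obs();M=R.from_rotvec(o['orientation']).as_matrix()
tip=o['tcp_pos']+.173*M[:,1];print(o['clock'],M.round(3),o['tcp_pos'],'tip',tip,o['contact_force'],o['joints'].round(2))
print('shift to press in units', (M.T@(np.array([.5434,-.191,.061])-tip)/.3).round(3))
for n in('scene','top'):
    f=r.grab_frame(n);i=f['pixels'][:,:,::-1].copy()
    for p,c in((tip,(0,255,0)),([.5434,-.191,.061],(0,0,255))):
        u=proj(f,p)[0];print(n,u);cv2.circle(i,tuple(int(round(v)) for v in u),2,c,1)
    cv2.imwrite(f'pics/{n}1.png',cv2.resize(i[100:300,150:420] if n=='scene' else i[130:330,270:540],None,fx=2.9,fy=2.9))
```

```text
3.375 [[ 0.328 -0.005 -0.945]
 [ 0.945 -0.002  0.328]
 [-0.003 -1.     0.004]] [ 0.54113546 -0.18539901  0.37299894] tip [ 0.54032164 -0.18571421  0.20000114] [0.93865429 0.48504276 0.68615675] [-0.19  0.37  0.53  1.87 -0.22  0.96  1.67]
shift to press in units [-0.012  0.463 -0.017]
scene [257.9978894  161.07231621]
scene [259.62543895 212.51973267]
top [411.75882604 249.02355962]
top [405.18200426 251.84975842]
```

View pics/scene1.png

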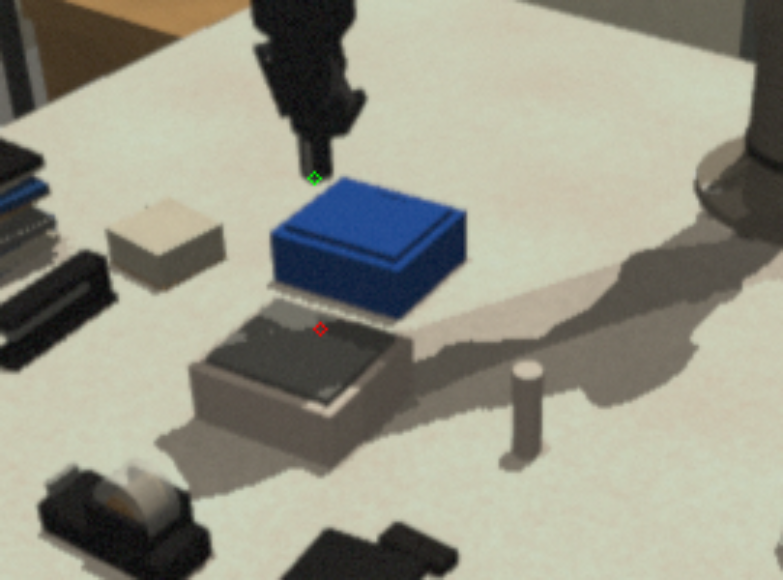

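View pics/top1.png

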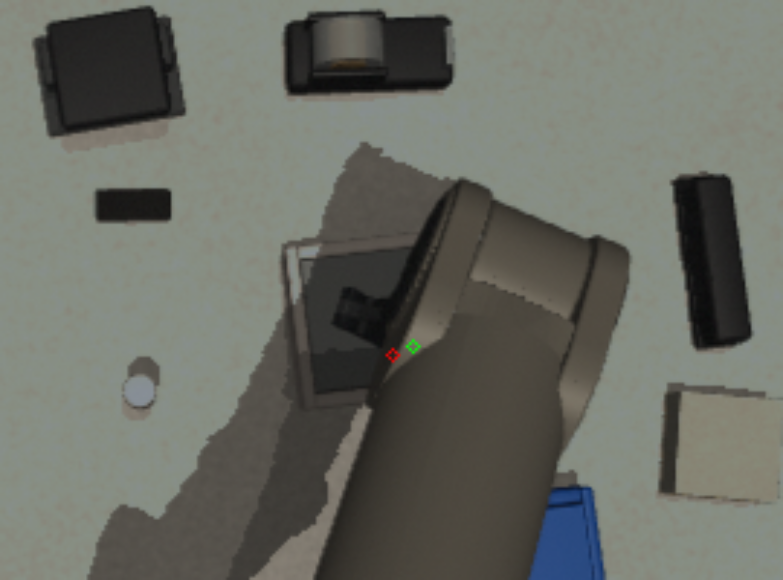

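The green tip prediction sits on the real fingertip at scene (258,161), above the wide lid whose press point is at (260,212). Now I go down to just above it.

Emit:
step_arm(xyz=[[-0.012, 0.2, -0.017], [-0.012, 0.36, -0.017], [-0.012, 0.41, -0.017], [-0.012, 0.435, -0.017], [-0.012, 0.435, -0.017]], rotation=[[0, 0, 0], [0, 0, 0], [0, 0, 0], [0, 0, 0], [0, 0, 0]])

```text
clock: 4.1
tcp_pos: [0.5465, -0.1925, 0.2472]
orientation: [-1.355, -0.96, 0.958]
contact_force: [0.1, 0.5, 0.2]
grip_width: -0.0001
```

Run:
```python
from bench import r
from h import *
o=r.get_obs();M=R.from_rotvec(o['orientation']).as_matrix()
tip=o['tcp_pos']+.173*M[:,1];print(o['clock'],'tip',tip,o['contact_force'])
print('shift to press in units', (M.T@(np.array([.5434,-.191,.061])-tip)/.3).round(3))
f=r.grab_frame('scene');i=f['pixels'][:,:,::-1]
cv2.imwrite('pics/s2.png',cv2.resize(i[150:270,190:340],None,fx=5,fy=5))
```

```text
4.1 tip [ 0.5471951  -0.19316263  0.07418138] [0.07254408 0.45226152 0.21726561]
shift to press in units [0.003 0.044 0.015]
```

View pics/s2.png

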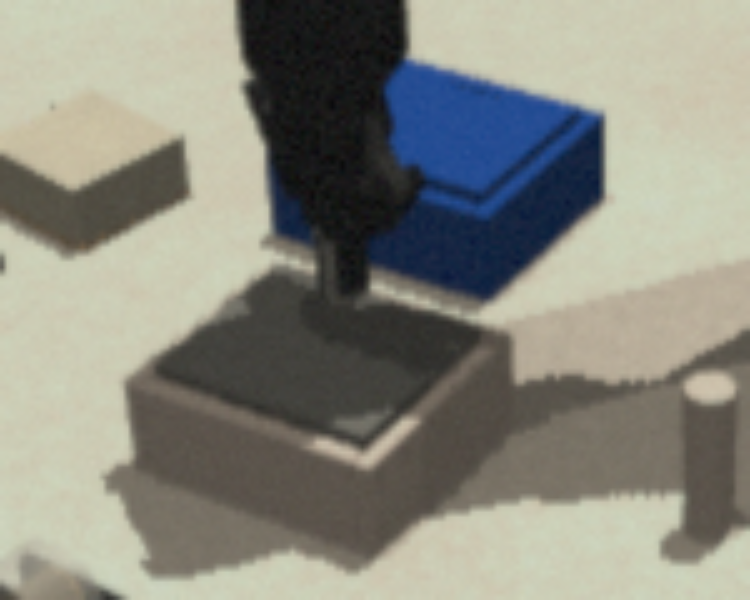

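The tip hovers about 13 mm over the lid near its front edge, at scene crop (345,298). Now I press gently and read the force.

Emit:
step_arm(xyz=[[0.003, 0.03, 0.015], [0.003, 0.042, 0.015], [0.003, 0.05, 0.015], [0.003, 0.054, 0.015]], rotation=[[0, 0, 0], [0, 0, 0], [0, 0, 0], [0, 0, 0]])

```text
clock: 4.65
tcp_pos: [0.5424, -0.1902, 0.231]
orientation: [-1.354, -0.96, 0.958]
contact_force: [-2.1, 1.3, 2.3]
grip_width: 0.0
```

Emit:
step_arm(xyz=[[0, 0.007, 0], [0, 0.011, 0], [0, 0.015, 0], [0, 0.015, 0]], rotation=[[0, 0, 0], [0, 0, 0], [0, 0, 0], [0, 0, 0]])

```text
clock: 5.15
tcp_pos: [0.5423, -0.1906, 0.229]
orientation: [-1.353, -0.96, 0.957]
contact_force: [-9.4, 5.4, 29.6]
grip_width: -0.0001
```

A 30 N reading at about 5 mm of travel is the dead stop, so I retreat straight up fast.

Emit:
step_arm(xyz=[[0, -0.2, 0], [0, -0.4, 0], [0, -0.6, 0], [0, -0.65, 0], [0, -0.65, 0]], rotation=[[0, 0, 0], [0, 0, 0], [0, 0, 0], [0, 0, 0], [0, 0, 0]])

```text
clock: 5.78
tcp_pos: [0.5418, -0.1904, 0.4245]
orientation: [-1.354, -0.962, 0.956]
contact_force: [0.3, -0.5, -0.8]
grip_width: 0.0003
```

Emit:
step_arm(xyz=[[0, 0, 0], [0, 0, 0], [0, 0, 0], [0, 0, 0], [0, 0, 0], [0, 0, 0], [0, 0, 0], [0, 0, 0], [0, 0, 0], [0, 0, 0], [0, 0, 0], [0, 0, 0], [0, 0, 0], [0, 0, 0], [0, 0, 0], [0, 0, 0]], rotation=[[0, 0, 0], [0, 0, 0], [0, 0, 0], [0, 0, 0], [0, 0, 0], [0, 0, 0], [0, 0, 0], [0, 0, 0], [0, 0, 0], [0, 0, 0], [0, 0, 0], [0, 0, 0], [0, 0, 0], [0, 0, 0], [0, 0, 0], [0, 0, 0]])

```text
clock: 7.78
tcp_pos: [0.5418, -0.1903, 0.4245]
orientation: [-1.354, -0.962, 0.956]
contact_force: [0.6, 0.4, -0.2]
grip_width: 0.0002
```

Run:
```python
from bench import r
from h import *
o=r.get_obs();print(o['clock'],o['tcp_pos'],o['contact_force'])
f=r.grab_frame('scene');i=f['pixels'][:,:,::-1]
cv2.imwrite('pics/s3.png',i)
cv2.imwrite('pics/s3c.png',cv2.resize(i[130:270,170:340],None,fx=4,fy=4))
```

```text
7.775 [ 0.54184232 -0.19034802  0.4244558 ] [ 0.61613879  0.44499942 -0.1900316 ]
```

View pics/s3c.png

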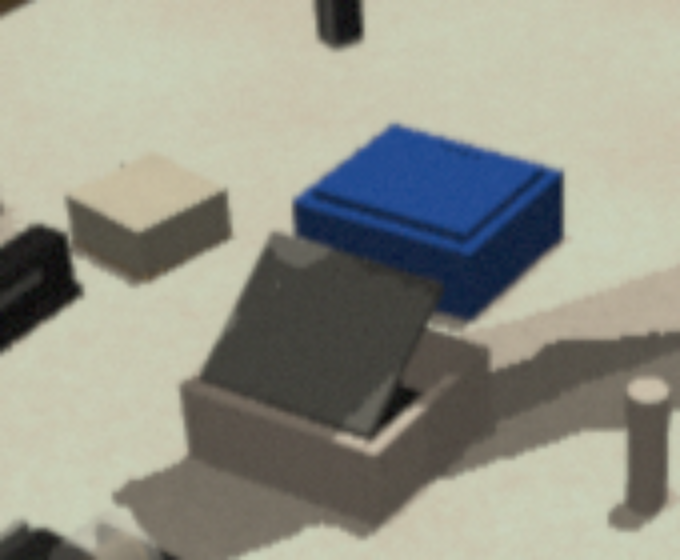

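View pics/s3.png

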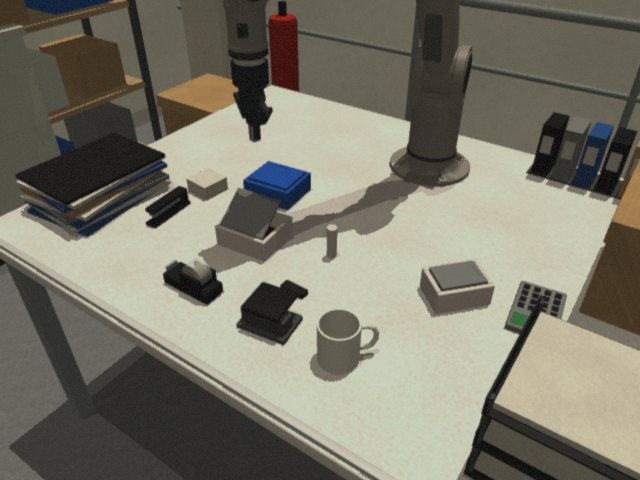

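The lid stands open, with its raised front corners at scene pixels (238,188) and (280,202). The narrow lid is flat and shut at (457,278), and nothing else appears moved. I'll wait one more second, then check the lid angle.

Emit:
step_arm(xyz=[[0, 0, 0], [0, 0, 0], [0, 0, 0], [0, 0, 0], [0, 0, 0], [0, 0, 0], [0, 0, 0], [0, 0, 0]], rotation=[[0, 0, 0], [0, 0, 0], [0, 0, 0], [0, 0, 0], [0, 0, 0], [0, 0, 0], [0, 0, 0], [0, 0, 0]])

```text
clock: 8.82
tcp_pos: [0.5418, -0.1904, 0.4245]
orientation: [-1.354, -0.962, 0.956]
contact_force: [0.7, 0.0, 0.3]
grip_width: -0.0001
```

Run:
```python
from bench import r
from h import *
o=r.get_obs();print(o['clock'],o['contact_force'])
f=r.grab_frame('scene');i=f['pixels'][:,:,::-1]
a=cv2.imread('pics/s3.png');d=cv2.absdiff(a,i)[150:270,190:320];print('diff max/mean since 1s ago',d.max(),d.mean())
b=cv2.imread('pics/scene0.png')
u=np.array([.9957,.0923,0]);v=np.array([-.0923,.9957,0]);c=np.array([.5722,-.1883,0])
for t in(0,.45,.6):
    P=[c+u*(.05-.1*np.cos(t))+v*s*.06+[0,0,.061+.1*np.sin(t)] for s in(-1,1)]
    print(t,proj(f,np.array(P)).round(1).tolist())
x=cv2.absdiff(b,i).max(2)
for n,(X,Y) in dict(narrow=(457,278),glue=(332,240),stapler=(168,205),tape=(193,280),mug=(342,340),punch=(272,310),calc=(535,305),note=(207,183)).items():
    w=x[Y-25:Y+25,X-25:X+25];print(n,w.mean().round(1),(w>40).sum())
```

```text
8.825 [0.72859226 0.01859597 0.28912388]
diff max/mean since 1s ago 19 1.857948717948718
0 [[244.3, 201.8], [285.5, 215.0]]
0.45 [[240.4, 188.5], [282.5, 201.6]]
0.6 [[238.0, 185.3], [280.4, 198.4]]
narrow 4.9 15
glue 35.9 896
stapler 5.6 0
tape 11.6 186
mug 4.0 0
punch 5.5 0
calc 12.8 236
note 6.1 18
```

The lid columns fit 0.6 rad but the rows fit nearer 0.45, so I'll triangulate the corners properly. I'll also look at the items whose pixels changed, which may only be shadow.

Run:
```python
from bench import r
from h import *
t=r.grab_frame('top');i=t['pixels'][:,:,::-1].copy();cv2.imwrite('pics/top4.png',i)
s=r.grab_frame('scene');j=s['pixels'][:,:,::-1]
A=cv2.resize(j[175:260,210:300],None,fx=6,fy=6,interpolation=2)
cv2.imwrite('pics/s4c.png',A)
b=cv2.imread('pics/scene0.png')
reg=[(300,215),(160,250),(500,270)]
cv2.imwrite('pics/cmp.png',np.vstack([np.hstack([cv2.resize(k[y:y+70,x:x+70],(260,260)) for x,y in reg]) for k in(b,j)]))
```

```text
(no output)
```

View pics/s4c.png

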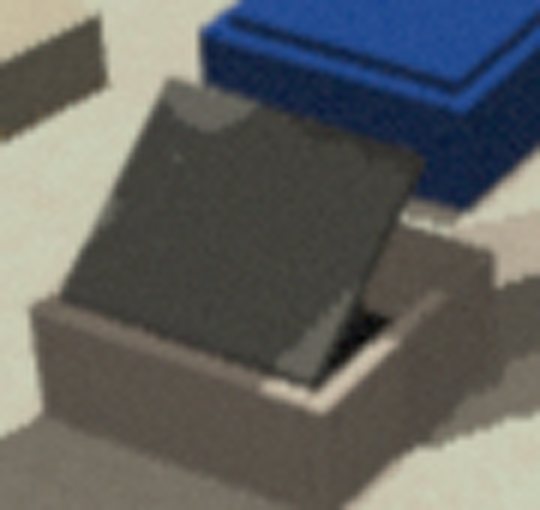

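View pics/cmp.png

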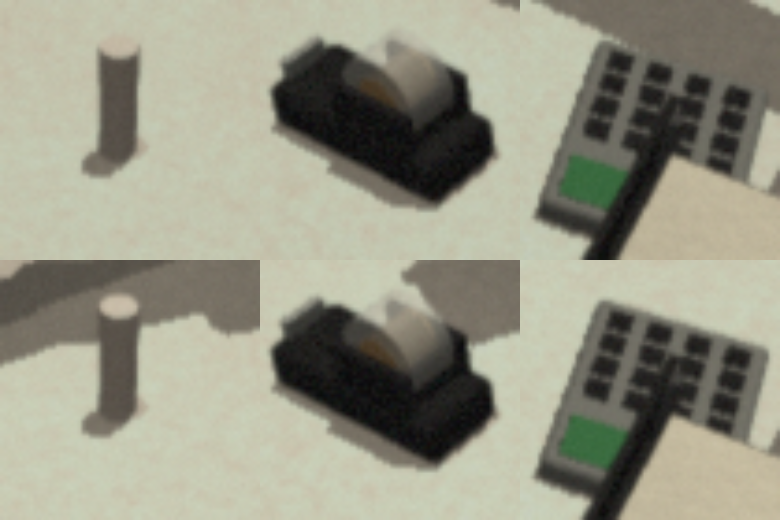

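View pics/top4.png

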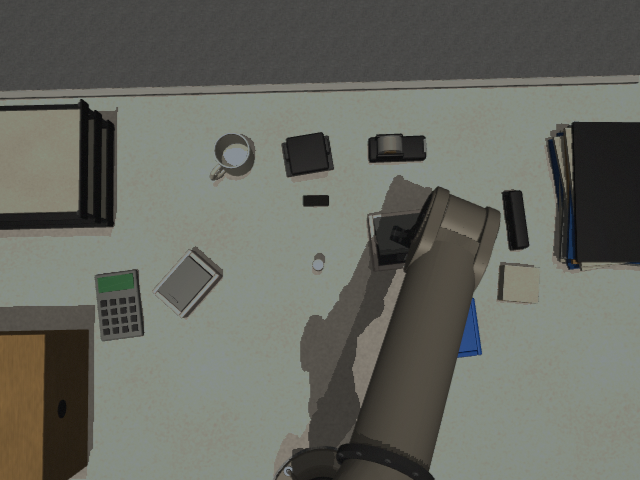

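Run:
```python
from bench import r
print(r.get_obs()['clock']);print(r.hand_in())
```

```text
8.975
the job is handed in; nothing more can be done
None
```

The wide lid is open and stayed open, and the job is handed in at about 9 s; hand-in reports no verdict.

**Press:** I found the wide white box in the top view; the lid measured 98 × 119 mm against the given 100 × 120. I pressed once with the shut fingertips, 20 mm in from the front edge. The fingers reached the dead stop at about 5 mm of travel. The wrist read about 30 N there, well above the 3–4 N needed but far below the 120 N limit. Then I lifted straight up about 195 mm.

**Lid:** I watched for three seconds without touching it. The pictures one second apart matched, so the lid is at rest. The first angle check disagreed with itself: columns fitted 0.6 rad, rows nearer 0.45. The whole lid edge sits about 3 pixels lower than I had predicted. Measured from hinge edge to front edge, the lid fits 0.6 rad.

**Surroundings:** The narrow lid still looks shut. In the before and after pictures the bystanders stand where they were. The changes around the glue stick, tape dispenser and calculator are only the arm's shadow. I judged the eraser by eye only. The robot was touching nothing at hand-in.

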